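Close up a shelf lane of cartons and leave a finger gap

TASK

In the parts store, one of the two shelf lanes on the bench holds a loose row of three cartons. Slide that lane's divider along its track until it comes up tight, with the row closed up against the backstop, then back it off about 20 mm (a finger's width) so that the cartons can be lifted out, and let go, with the cartons still standing and closed up. Leave the divider of the other lane, the one with the two round cans, where it is.

Things in the scene. Friction and masses are not known exactly. Their poses are not given: they have to be found in the camera images.
- divider: Divider of the lane with three cartons (grey lane 400 by 130 mm). Steel plate on a track, 104 mm wide, 77 high, 5 thick, on a foot. On top a grip block 20 (x) by 24 (y) mm, centred at own x = -12 mm, 77 to 120 mm above the origin. Origin: foot of its face towards the stock, mid-width, 6 mm over the bench. x: along the track to the stock; z up. Slides at 2 N, stays put
- carton: Carton nearest the divider, first of three alike brown ones with a white band, standing loose in the lane with gaps of 2 to 25 mm between them and before the backstop. Each 36 mm thick (own x, along the track), 96 wide (y), 65 high, about 0.1 kg, pushed along with 1 to 2 N. Origin: centre of its underside
- backstop: Fixed grey end plate of the carton lane, 110 mm wide, 60 high; its place along the lane varies. Origin: foot of its face towards the cartons, mid-width, on the lane floor; x points away from the cartons along the track. Row closed up: the front carton's origin is at own x = -90 mm, the divider's face at -108 mm
- spare_divider: Leave alone: divider of the other lane, which holds two round cans (44 mm across, 60 high). Steel plate on a track, 104 mm wide, 77 high, 5 thick, on a foot. On top a grip block 20 (x) by 24 (y) mm, centred at own x = -12 mm, 77 to 120 mm above the origin. Origin: foot of its face towards the stock, mid-width, 6 mm over the bench. x: along the track to the stock; z up. Slides at 2 N, stays put
Not all that is in view belongs to the job. What is shaped like the carton but green or purple is not meant.

How it is judged:
By the outcome, as a careful person would: the job done as asked, in the order asked, and still so for the second after the job is handed in, with the robot touching nothing.
It also fails if it takes over 32 s, if anything falls off the work surface, if the arm or the gripper's body presses on something with over 40 N, if the wrist force passes 120 N, or if a joint passes its speed limit or range.

ROBOT

A 6-joint arm with a two-finger parallel gripper is mounted at the origin on the work surface. World frame = base frame: x ahead of the robot, y to its left, z up, the work surface at z = 0. Lengths are in mm, angles in rad, forces in N, time in s.
With the tool pointing down it reaches from about 275 to 750 mm from the base axis. Payload 10.2 kg.
Tool frame: the origin (TCP) lies between the finger pads; the fingertips stand 22 mm ahead of it and the grasp point (between the pads) lies 3 mm ahead of it (ctrl.nose_length is the distance from the TCP to the fingertips, in mm); y points along the fingers, z is the direction in which the jaws open and shut, and the axes are right-handed (so a half turn about y gives the same grasp; the last joint's range is limited). The gripper opens to 85 mm and grips with 20 to 120 N. Pads are 22 mm wide; open, the fingers measure 114 mm over their backs; the gripper's body (76 mm by 85 mm) begins 54 mm behind the grasp point. The pads swing forward as they close: fully open they stand 13 mm farther back than shut.
Start: joints at [-1.504, 0.313, 1.498, -0, 1.331, -0.223], TCP at [150.011, -503.118, 253.294] pointing down, gripper open.
Joint ranges: [-2.94, 2.94], [-0.97, 2.17], [0.19, 2.56], [-1.23, 4.37], [0.02, 3.11], [-2.88, 2.88]. Speed limits (rad/s): [2.39, 2.39, 3.01, 3.14, 3.14, 3.14].

INTERFACE

Orientations are given as a unit quaternion [w, x, y, z].
In Python, from rig import ctrl, eyes, models gives the robot as it stands.
- The arm moves only by the shell command python3 -m crank 'ROWS' [FORCE]. ROWS is JSON, a list of rows, each an object with "dp": the shift along the tool's x, y, z in mm, a list of three; "roll": the turn about the tool's y in rad; "gripper": the closure in counts, from 0 (fully open) to 255 (shut). A call has 1 to 10 rows; each row is the pose to reach, as a shift and turn from the pose commanded when the call began, along the tool's axes at that moment; what a row does not reach only later rows make up. A row lasts 1/12 s, in which the tool goes at most 41.7 mm and 7.16 degrees, less where a joint would pass 70% of its speed; a pose out of reach is approached as far as the arm can. A call with a gripper value outside its range is refused whole. The fingers move at their own pace and stop on an object; FORCE is the grip in N (left out, the last holds). Time passes only in rows, so rows that repeat a pose let the fingers close. It gives the time, the measured TCP pose, the force and the opening at its end, in the units of the state.
- ctrl.sense(): the state, without advancing time (a new reading comes with each control period).
- eyes.capture(name): name is "scene" or "top" or "wrist"; returns a dict with "color" (384x512x3 uint8, red, green, blue), "fx", "fy", "cx", "cy" (pixels), "distortion" ([k1, k2, p1, p2, k3] as OpenCV has them; the pictures are not rectified), "R" (3x3) and "t" (3): a world point X has camera coordinates R X + t. Camera axes: x right, y down, z forward; pixel columns grow to the right and rows downward; lengths in mm; the calibration is good to about 2 mm. A picture is of the moment at which its call begins. There is no depth.
- ctrl.finish_job(): hands the job in, once; it reports no verdict.
Trained networks look in a picture, given as the dict that the camera call returned (one of the last four; its "shot" number tells which), for a name from the list of things; names that differ only in an ending like _2 or _b are one class to them, and where a whole thing is asked for, a point or a joint stands for the part that bears it (a point fixed in the world has none). Each returns a list of dicts, best first, with "confidence" (0 to 1); they miss things now and then, are a little off and sometimes report something else, mostly with a low value. They report only what shows in the picture. A call takes as long as a camera call. They do not tell look-alikes from the thing itself.
- models.spot_in(picture, label): "extent" ([centre column, centre row, width, height] in pixels, round what is visible of it).
- models.spot_point(picture, label): "centre" ([column, row] in pixels: a listed point, or the origin of a listed thing).
The state is a dict: "time_s": time; "joints": joint angles; "dq": joint speeds; "tau": joint torques, N m; "eef_pos": TCP position; "ee_rot": TCP orientation; "force": force on the tool from outside, world axes, zero at the start; "wrist_torque": the same for the moment, N m; "grip_width": opening from 0.0 (shut) to 1.0 (fully open).
Only numpy, scipy, OpenCV 4.12 (cv2) and the standard library are available. Lean on these libraries where they do the work, as an engineer would, in place of code of your own. Each camera call takes 0.05 s, during which the arm holds its last target. There are 200 camera calls.

## Working session

There is one attempt and no reset: what is moved stays moved. The work goes in short steps, Python scripts to look and compute and a shell command to move; the robot and the scene stay as the last step left them, time stands still between calls to the robot, and variables do not carry over. Pictures are saved under pics/ and viewed, about 8 in all and at most 12, crops included, and the job is handed in when it is done.

```bash
mkdir -p pics; ls; cat > h.py <<'E'
import numpy as np, cv2
from rig import ctrl, eyes, models
def ray(p,uv):
    K=np.array([[p['fx'],0,p['cx']],[0,p['fy'],p['cy']],[0,0,1.]])
    n=cv2.undistortPoints(np.array([[uv]],float),K,np.array(p['distortion'],float))[0,0]
    R=np.array(p['R']);t=np.array(p['t'])
    return -R.T@t, R.T@np.array([n[0],n[1],1])
def at_z(p,uv,z):
    c,d=ray(p,uv); return c+d*(z-c[2])/d[2]
def proj(p,X):
    K=np.array([[p['fx'],0,p['cx']],[0,p['fy'],p['cy']],[0,0,1.]])
    r=cv2.Rodrigues(np.array(p['R'],float))[0]
    return cv2.projectPoints(np.array(X,float).reshape(-1,1,3),r,np.array(p['t'],float),K,np.array(p['distortion'],float))[0].reshape(-1,2)
def save(p,name): cv2.imwrite('pics/'+name,p['color'][:,:,::-1])
E
python3 - <<'E'
from h import *
s=ctrl.sense();print({k:np.round(s[k],3).tolist() for k in s})
Z={'divider':6,'carton':6,'backstop':6,'spare_divider':6}
for n in('top','scene'):
    p=eyes.capture(n);save(p,n+'1.png')
    for l in Z:
        for d in models.spot_point(p,l)[:5]: print(n,l,round(d['confidence'],2),np.round(d['centre']),np.round(at_z(p,d['centre'],Z[l])))
a=cv2.imread('pics/top1.png')
E
```

```text
pics
{'time_s': 0.0, 'joints': [-1.504, 0.313, 1.498, -0.0, 1.331, -0.223], 'dq': [-0.0, 0.001, -0.001, -0.0, -0.0, 0.0], 'tau': [-0.001, -41.227, -25.974, -0.0, 0.004, 0.0], 'eef_pos': [150.005, -502.849, 252.723], 'ee_rot': [0.102, -0.102, 0.7, -0.699], 'force': [0.672, -0.221, -0.563], 'wrist_torque': [-0.004, -0.013, 0.054], 'grip_width': 1.004}
top divider 0.58 [288. 256.] [ 474. -180.    6.]
top carton 0.85 [222. 178.] [660. -19.   6.]
top carton 0.83 [363. 168.] [ 691. -364.    6.]
top carton 0.61 [361. 220.] [ 561. -354.    6.]
top carton 0.58 [370. 287.] [ 405. -372.    6.]
top backstop 0.56 [296. 150.] [ 733. -200.    6.]
top spare_divider 0.77 [145. 242.] [499. 158.   6.]
scene divider 0.94 [213. 180.] [ 465. -178.    6.]
scene carton 0.96 [285. 221.] [668. -25.   6.]
scene carton 0.91 [144. 179.] [ 422. -368.    6.]
scene carton 0.64 [152. 214.] [ 575. -348.    6.]
scene carton 0.57 [216. 217.] [ 619. -189.    6.]
scene carton 0.52 [217. 253.] [ 742. -203.    6.]
scene backstop 0.98 [220. 253.] [ 743. -196.    6.]
scene spare_divider 0.89 [332. 175.] [506. 149.   6.]
```

View pics/top1.png

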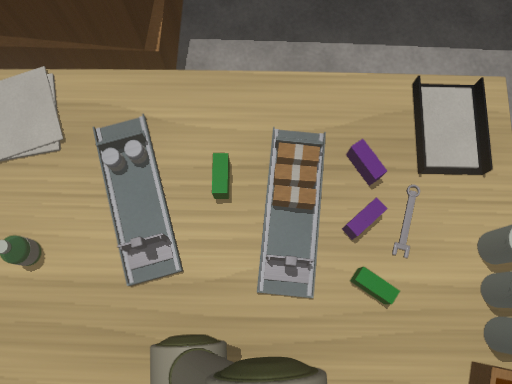

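View pics/scene1.png

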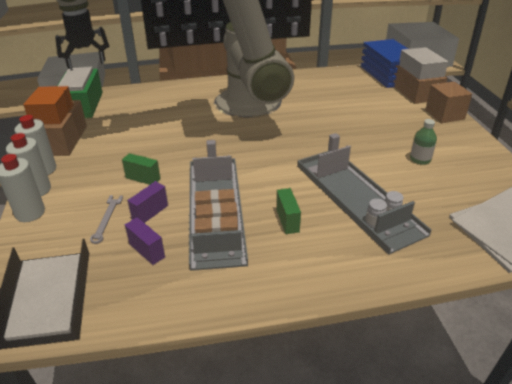

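The cartons stand in the middle lane, with their divider at top-view (291,262) and scene-view (213,175). Possible look-alikes:
- The can lane's divider at top-view (145,242), which stays where it is.
- Green blocks at (221,176) and (376,286), and purple blocks at (367,162) and (365,218), which are not cartons.

Next I'll fit the lane and divider poses and check them in a crop.

```bash
cat > fit.py <<'E'
from h import *
top=eyes.capture('top');sc=eyes.capture('scene')
c=[at_z(top,u,3)[:2] for u in [(275,130),(325,133),(312,296),(259,293)]]
print(np.round(c,0).tolist())
ax=(c[0]+c[1]-c[2]-c[3]);yaw=np.arctan2(ax[1],ax[0]);mid=sum(c)/4
print('yaw',yaw,'mid',mid,'len',np.hypot(*ax)/2)
e=np.array([np.cos(yaw),np.sin(yaw)]);n=np.array([-e[1],e[0]])
def W(s,l,z): return [*(mid+e*s+n*l),z]
def box(s0,s1,w,z0,z1): return [W(s,l,z) for z in(z0,z1) for s,l in((s0,-w),(s1,-w),(s1,w),(s0,w))]
sd=np.mean([(np.array(q)-mid)@e for q in((474,-180),(465,-178))]);sb=np.mean([(np.array(q)-mid)@e for q in((733,-200),(743,-196))])
print('s div',sd,'s back',sb, 'grip xy',W(sd-12,0,0))
items=[(box(-200,200,65,0,3),(0,255,255)),(box(sd-5,sd,52,6,83),(0,0,255)),(box(sd-22,sd-2,12,83,126),(255,0,255)),(box(sb,sb+5,55,6,66),(255,255,0))]
out=[]
for p,(x0,x1,y0,y1) in((top,(245,335,120,305)),(sc,(170,260,130,275))):
    k=580/(y1-y0) if p is top else 4
    im=cv2.resize(p['color'][y0:y1,x0:x1,::-1],None,fx=k,fy=k,interpolation=cv2.INTER_CUBIC)
    im=im.copy()
    for b,col in items:
        q=((proj(p,b)-[x0,y0]+.5)*k).astype(int)
        for f in(q[:4],q[4:]): cv2.polylines(im,[f.reshape(-1,1,2)],True,col,1)
    im=cv2.copyMakeBorder(im,0,600-im.shape[0],0,0,cv2.BORDER_CONSTANT);out.append(im)
cv2.imwrite('pics/fit1.png',np.hstack(out))
s=ctrl.sense();w,x,y,z=s['ee_rot']
from scipy.spatial.transform import Rotation as Ro
R=Ro.from_quat([x,y,z,w]).as_matrix();print(np.round(R,3))
E
python3 fit.py
```

```text
[[786.0, -148.0], [781.0, -272.0], [382.0, -236.0], [387.0, -114.0]]
yaw -0.08700141495166704 mid [ 584.12294292 -192.46677733] len 400.1077926569618
s div -115.35956302855224 s back 153.7758487897388 grip xy [np.float64(457.2450838758345), np.float64(-181.40028831167533), 0]
[[-0.958 -0.     0.286]
 [-0.286  0.    -0.958]
 [-0.    -1.    -0.   ]]
```

View pics/fit1.png

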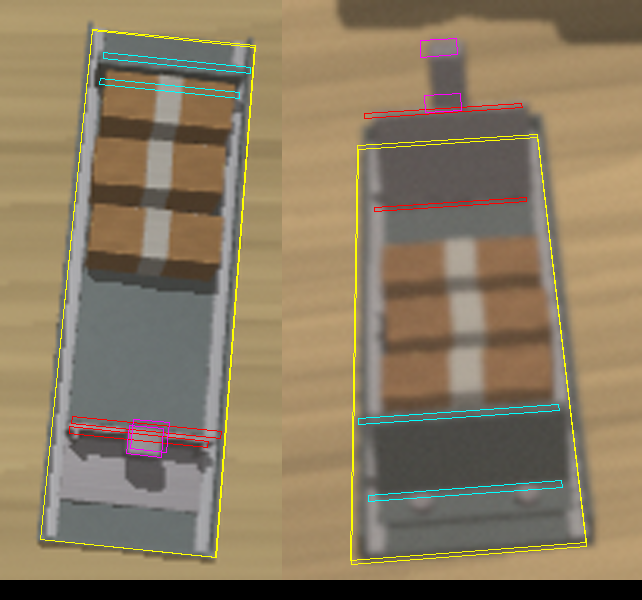

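The middle lane fits in the top view: yaw is -0.087 rad, and the grip block outline sits on the block at crop (147,438). The scene view puts it about 4 mm further to +y. I'll clamp the block with the jaws along the track, so I'm moving above it now.

```bash
R='x'; python3 -m crank '[{"dp":[-388,0,-220],"roll":-1.194,"gripper":0},{"dp":[-388,0,-220],"roll":-1.194,"gripper":0},{"dp":[-388,0,-220],"roll":-1.194,"gripper":0},{"dp":[-388,0,-220],"roll":-1.194,"gripper":0},{"dp":[-388,0,-220],"roll":-1.194,"gripper":0},{"dp":[-388,0,-220],"roll":-1.194,"gripper":0},{"dp":[-388,0,-220],"roll":-1.194,"gripper":0},{"dp":[-388,0,-220],"roll":-1.194,"gripper":0},{"dp":[-388,0,-220],"roll":-1.194,"gripper":0},{"dp":[-388,0,-220],"roll":-1.194,"gripper":0}]' 40
```

```text
time_s: 1.43
eef_pos: [439.7, -200.8, 253.5]
ee_rot: [-0.479, 0.479, -0.52, 0.52]
force: [-0.0, -1.5, 0.4]
grip_width: 0.995
```

```bash
cat > go.py <<'E'
import sys
from h import *
from scipy.spatial.transform import Rotation as Ro
s=ctrl.sense();w,x,y,z=s['ee_rot'];R=Ro.from_quat([x,y,z,w]).as_matrix()
T=np.array([float(v) for v in sys.argv[1:4]]);d=T-s['eef_pos']
yaw=np.arctan2(R[1,2],R[0,2])
print('pos',np.round(s['eef_pos'],1),'yaw',round(yaw,4),'dp',np.round(R.T@d,1),'roll',round(yaw+0.087,4),'y axis',np.round(R[:,1],3))
E
python3 go.py 458 -179 200
```

```text
pos [ 439.7 -200.8  253.5] yaw -0.0806 dp [-23.2  53.5  16.4] roll 0.0064 y axis [ 0. -0. -1.]
```

```bash
python3 -m crank '[{"dp":[0,0,0],"roll":0,"gripper":0},{"dp":[0,0,0],"roll":0,"gripper":0}]'; python3 go.py 458 -179 180
```

```text
time_s: 1.6
eef_pos: [439.5, -201.1, 253.2]
ee_rot: [0.479, -0.479, 0.52, -0.52]
force: [0.8, -0.6, -0.3]
grip_width: 1.003
pos [ 439.5 -201.1  253.2] yaw -0.0833 dp [-23.6  73.2  16.6] roll 0.0037 y axis [-0. -0. -1.]
```

Settled. I'll lower to z=180, above the 126 mm block top, and check with the cameras.

```bash
python3 -m crank '[{"dp":[-23.5,20,16.5],"roll":0.004,"gripper":0},{"dp":[-23.5,50,16.5],"roll":0.004,"gripper":0},{"dp":[-23.5,73,16.5],"roll":0.004,"gripper":0},{"dp":[-23.5,73,16.5],"roll":0.004,"gripper":0},{"dp":[-23.5,73,16.5],"roll":0.004,"gripper":0}]'
python3 - <<'E'
from h import *
p=eyes.capture('wrist');s=eyes.capture('scene')
for l in('divider','carton','backstop'):
  for n,q in(('wrist',p),('scene',s)):
    for d in models.spot_point(q,l)[:4]: print(n,l,round(d['confidence'],2),np.round(d['centre']),np.round(at_z(q,d['centre'],6)))
e=np.array([np.cos(.087),-np.sin(.087)]);nn=np.array([-e[1],e[0]]);c=np.array([458,-179])
im=p['color'][:,:,::-1].copy();b=[[*(c+e*i*10+nn*j*12),126] for i,j in((-1,-1),(1,-1),(1,1),(-1,1))]
cv2.polylines(im,[proj(p,b).astype(int).reshape(-1,1,2)],True,(255,0,255),1)
x=s['color'][110:270,160:260,::-1];x=cv2.resize(x,None,fx=2.4,fy=2.4,interpolation=cv2.INTER_CUBIC)
cv2.imwrite('pics/w1.png',np.hstack([im,x[:384]]))
print(ctrl.sense()['eef_pos'])
E
```

```text
time_s: 2.02
eef_pos: [456.4, -181.5, 180.3]
ee_rot: [0.476, -0.476, 0.523, -0.522]
force: [0.1, -0.4, 0.5]
grip_width: 0.999
wrist divider 0.86 [264. 174.] [ 465. -178.    6.]
scene divider 0.76 [213. 182.] [ 473. -179.    6.]
wrist carton 0.98 [234. 327.] [ 411. -372.    6.]
wrist carton 0.79 [351. 302.] [ 558. -347.    6.]
wrist carton 0.75 [396. 172.] [ 607. -189.    6.]
scene carton 0.96 [151. 213.] [ 571. -349.    6.]
scene carton 0.89 [145. 178.] [ 420. -363.    6.]
scene carton 0.82 [285. 221.] [668. -26.   6.]
scene carton 0.78 [150. 249.] [ 700. -355.    6.]
[ 457.21309645 -180.82952631  180.89526123]
```

View pics/w1.png

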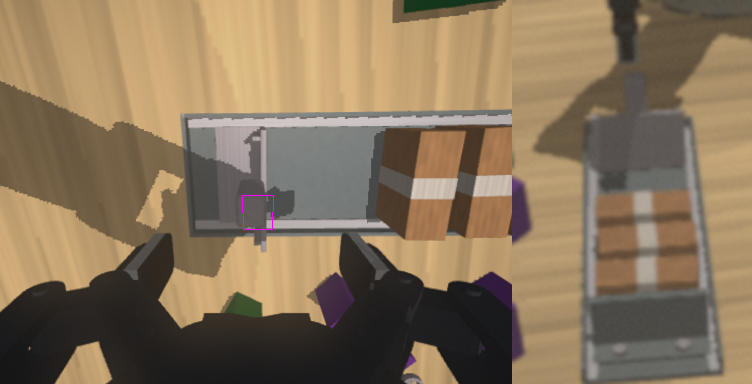

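In the wrist view the plate is edge-on at about (264,130–250), with the grip block near (255,205). The shadow blurs the block's edges, so I'll check a close crop.

```bash
python3 - <<'E'
from h import *
p=eyes.capture('wrist');x0,x1,y0,y1=180,330,100,262
k=3.7
im=cv2.resize(p['color'][y0:y1,x0:x1,::-1],None,fx=k,fy=k,interpolation=cv2.INTER_CUBIC)
im=np.clip(im.astype(float)*1.5,0,255).astype(np.uint8);raw=im.copy()
e=np.array([np.cos(.087),-np.sin(.087)]);n=np.array([-e[1],e[0]]);c=np.array([458,-180])
def r(a,b,w,z,col):
    q=[[*(c+e*i+n*j),z] for i,j in((a,-w),(b,-w),(b,w),(a,w))]
    cv2.polylines(im,[((proj(p,q)-[x0,y0]+.5)*k).astype(int).reshape(-1,1,2)],True,col,1)
r(-10,10,12,126,(255,0,255));r(-10,10,12,83,(255,255,0));r(7,12,52,83,(0,0,255));r(7,12,52,6,(0,255,0))
cv2.imwrite('pics/w2.png',im)
E
```

```text
(no output)
```

View pics/w2.png

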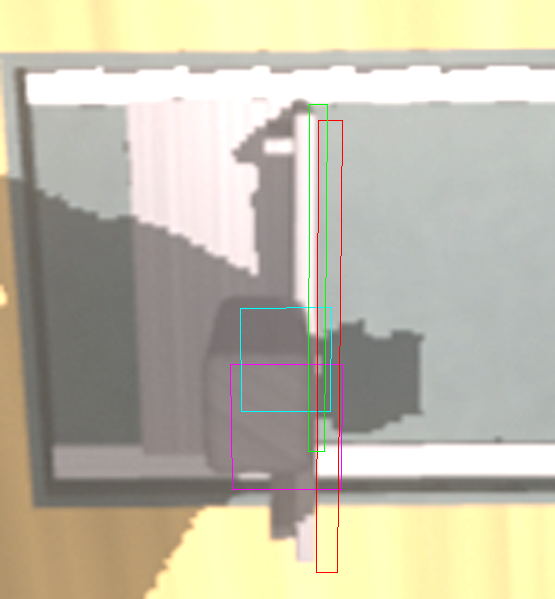

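The block lies about 4.5 mm back along the track and 2 mm toward +y from my outline, so its centre is about (454,-178). Descending to that point.

```bash
python3 go.py 454 -178 110
```

```text
pos [ 457.2 -180.7  180.7] yaw -0.0911 dp [-2.5 70.7 -3.5] roll -0.0041 y axis [ 0.001 -0.    -1.   ]
```

```bash
python3 -m crank '[{"dp":[-2.5,20,-3.5],"roll":-0.004,"gripper":0},{"dp":[-2.5,45,-3.5],"roll":-0.004,"gripper":0},{"dp":[-2.5,62,-3.5],"roll":-0.004,"gripper":0},{"dp":[-2.5,70,-3.5],"roll":-0.004,"gripper":0},{"dp":[-2.5,70,-3.5],"roll":-0.004,"gripper":0}]' && python3 -m crank '[{"dp":[0,0,0],"roll":0,"gripper":120},{"dp":[0,0,0],"roll":0,"gripper":150},{"dp":[0,0,0],"roll":0,"gripper":180},{"dp":[0,0,0],"roll":0,"gripper":210},{"dp":[0,0,0],"roll":0,"gripper":255},{"dp":[0,0,0],"roll":0,"gripper":255},{"dp":[0,0,0],"roll":0,"gripper":255},{"dp":[0,0,0],"roll":0,"gripper":255},{"dp":[0,0,0],"roll":0,"gripper":255}]' 40; python3 go.py 454 -178 110
```

```text
time_s: 2.88
eef_pos: [453.3, -177.4, 109.1]
ee_rot: [0.478, -0.478, 0.522, -0.52]
force: [0.9, 0.1, -0.4]
grip_width: 1.002
time_s: 3.63
eef_pos: [454.0, -177.9, 110.8]
ee_rot: [-0.478, 0.478, -0.521, 0.521]
force: [-1.6, 1.3, 5.4]
grip_width: 0.23
pos [ 454.  -177.9  110.8] yaw -0.0868 dp [0.1 0.8 0. ] roll 0.0002 y axis [ 0.001 -0.    -1.   ]
```

Gripped: the opening of 0.23 matches the 20 mm block. Pushing along the track.

```bash
python3 -m crank '[{"dp":[0,0,6],"roll":0,"gripper":255},{"dp":[0,0,13],"roll":0,"gripper":255},{"dp":[0,0,20],"roll":0,"gripper":255},{"dp":[0,0,27],"roll":0,"gripper":255},{"dp":[0,0,34],"roll":0,"gripper":255},{"dp":[0,0,41],"roll":0,"gripper":255},{"dp":[0,0,48],"roll":0,"gripper":255},{"dp":[0,0,55],"roll":0,"gripper":255},{"dp":[0,0,62],"roll":0,"gripper":255},{"dp":[0,0,69],"roll":0,"gripper":255}]'; python3 -m crank '[{"dp":[0,0,6],"roll":0,"gripper":255},{"dp":[0,0,12],"roll":0,"gripper":255},{"dp":[0,0,18],"roll":0,"gripper":255},{"dp":[0,0,24],"roll":0,"gripper":255},{"dp":[0,0,30],"roll":0,"gripper":255},{"dp":[0,0,36],"roll":0,"gripper":255},{"dp":[0,0,42],"roll":0,"gripper":255},{"dp":[0,0,48],"roll":0,"gripper":255}]'; python3 -c "
from h import *
print(ctrl.sense()['grip_width']);p=eyes.capture('top');c=p['color'][115:300,240:340,::-1];s=eyes.capture('scene')['color'][115:275,160:270,::-1]
f=lambda c:cv2.resize(c,(int(c.shape[1]*580/c.shape[0]),580),interpolation=cv2.INTER_CUBIC)
cv2.imwrite('pics/p1.png',np.hstack([f(c),f(s)]))"
```

```text
time_s: 4.47
eef_pos: [523.0, -183.8, 110.8]
ee_rot: [-0.478, 0.478, -0.521, 0.521]
force: [-2.6, 1.5, 6.4]
grip_width: 0.228
time_s: 5.13
eef_pos: [570.7, -187.8, 110.8]
ee_rot: [-0.478, 0.478, -0.521, 0.521]
force: [-2.3, 2.6, 6.1]
grip_width: 0.23
0.22995461165206516
```

View pics/p1.png

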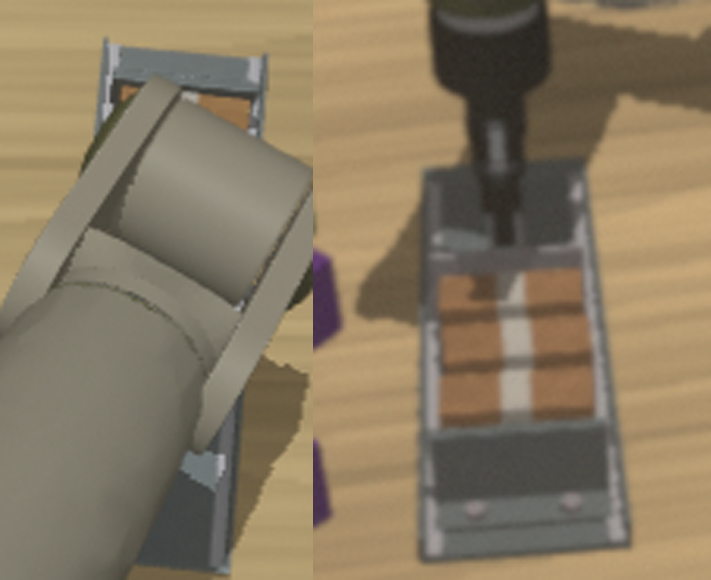

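The divider moved with the gripper and its plate is now just short of the first carton, with gaps still showing between cartons. I'll continue slowly and watch the force.

```bash
python3 -m crank '[{"dp":[0,0,4],"roll":0,"gripper":255},{"dp":[0,0,7],"roll":0,"gripper":255},{"dp":[0,0,10],"roll":0,"gripper":255},{"dp":[0,0,13],"roll":0,"gripper":255},{"dp":[0,0,16],"roll":0,"gripper":255},{"dp":[0,0,19],"roll":0,"gripper":255},{"dp":[0,0,22],"roll":0,"gripper":255}]'; python3 -m crank '[{"dp":[0,0,3],"roll":0,"gripper":255},{"dp":[0,0,6],"roll":0,"gripper":255},{"dp":[0,0,8],"roll":0,"gripper":255},{"dp":[0,0,10],"roll":0,"gripper":255}]'
```

```text
time_s: 5.82
eef_pos: [592.4, -189.6, 110.8]
ee_rot: [0.478, -0.478, 0.521, -0.521]
force: [-2.5, 3.2, 6.3]
grip_width: 0.231
time_s: 6.15
eef_pos: [602.3, -190.5, 110.8]
ee_rot: [0.478, -0.478, 0.521, -0.521]
force: [-3.4, 2.5, 5.8]
grip_width: 0.228
```

```bash
python3 -c "
from h import *
s=eyes.capture('scene')['color'][150:275,195:265,::-1]
cv2.imwrite('pics/p2.png',cv2.resize(s,None,fx=4.7,fy=4.7,interpolation=cv2.INTER_CUBIC))"
```

```text
(no output)
```

View pics/p2.png

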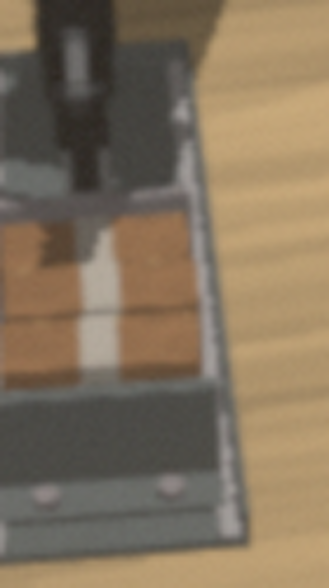

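Carton gaps have nearly closed and a small gap before the backstop may remain. Now finer steps.

```bash
python3 -m crank '[{"dp":[0,0,1.5],"roll":0,"gripper":255},{"dp":[0,0,3],"roll":0,"gripper":255},{"dp":[0,0,4],"roll":0,"gripper":255},{"dp":[0,0,5],"roll":0,"gripper":255}]'; python3 -m crank '[{"dp":[0,0,1],"roll":0,"gripper":255},{"dp":[0,0,2],"roll":0,"gripper":255},{"dp":[0,0,3],"roll":0,"gripper":255}]'
```

```text
time_s: 6.53
eef_pos: [607.2, -190.9, 110.8]
ee_rot: [0.478, -0.478, 0.521, -0.521]
force: [-3.0, 2.9, 6.6]
grip_width: 0.225
time_s: 6.78
eef_pos: [610.1, -191.2, 110.8]
ee_rot: [0.478, -0.478, 0.521, -0.521]
force: [-3.2, 3.4, 6.4]
grip_width: 0.231
```

```bash
python3 -m crank '[{"dp":[0,0,1],"roll":0,"gripper":255},{"dp":[0,0,2],"roll":0,"gripper":255},{"dp":[0,0,3],"roll":0,"gripper":255}]'; python3 -m crank '[{"dp":[0,0,1],"roll":0,"gripper":255},{"dp":[0,0,2],"roll":0,"gripper":255}]'; python3 -c "
from h import *
s=eyes.capture('scene')
for l in('divider','carton','backstop'):
    for d in models.spot_point(s,l)[:6]: print(l,round(d['confidence'],2),np.round(d['centre']),np.round(at_z(s,d['centre'],6)))
"
```

```text
time_s: 7.03
eef_pos: [613.1, -191.4, 110.8]
ee_rot: [0.478, -0.478, 0.521, -0.521]
force: [-4.1, 3.1, 6.3]
grip_width: 0.224
time_s: 7.2
eef_pos: [613.3, -191.4, 110.8]
ee_rot: [0.477, -0.479, 0.523, -0.519]
force: [-24.0, 5.5, 14.9]
grip_width: 0.227
carton 0.95 [147. 180.] [ 429. -358.    6.]
carton 0.88 [287. 221.] [668. -20.   6.]
carton 0.62 [148. 251.] [ 706. -358.    6.]
carton 0.59 [148. 212.] [ 565. -356.    6.]
```

Tight: the force jumped from 4 to 24 N at x=613.3, which puts the backstop at about 733 as measured. Backing off 20 mm.

```bash
python3 -m crank '[{"dp":[0,0,-1.5],"roll":0,"gripper":255},{"dp":[0,0,-4],"roll":0,"gripper":255},{"dp":[0,0,-7],"roll":0,"gripper":255},{"dp":[0,0,-11],"roll":0,"gripper":255},{"dp":[0,0,-15],"roll":0,"gripper":255},{"dp":[0,0,-19],"roll":0,"gripper":255},{"dp":[0,0,-22],"roll":0,"gripper":255},{"dp":[0,0,-22],"roll":0,"gripper":255},{"dp":[0,0,-22],"roll":0,"gripper":255}]'; python3 go.py 613.3 -191.4 110.8
```

```text
time_s: 8.15
eef_pos: [593.1, -189.7, 110.8]
ee_rot: [0.478, -0.478, 0.521, -0.521]
force: [-1.3, 3.2, 7.0]
grip_width: 0.231
pos [ 593.1 -189.7  110.8] yaw -0.0868 dp [-0.1 -0.  20.3] roll 0.0002 y axis [-0.  0. -1.]
```

The divider is 20.3 mm back. Releasing slowly, then lifting straight up.

```bash
python3 -m crank '[{"dp":[0,0,0],"roll":0,"gripper":170},{"dp":[0,0,0],"roll":0,"gripper":150},{"dp":[0,0,0],"roll":0,"gripper":120},{"dp":[0,0,0],"roll":0,"gripper":100},{"dp":[0,0,0],"roll":0,"gripper":80},{"dp":[0,0,0],"roll":0,"gripper":60},{"dp":[0,0,0],"roll":0,"gripper":60}]'; python3 -m crank '[{"dp":[0,-10,0],"roll":0,"gripper":60},{"dp":[0,-30,0],"roll":0,"gripper":60},{"dp":[0,-60,0],"roll":0,"gripper":60},{"dp":[0,-95,0],"roll":0,"gripper":60},{"dp":[0,-120,0],"roll":0,"gripper":60},{"dp":[0,-120,0],"roll":0,"gripper":60}]'; python3 -c "
from h import *
s=eyes.capture('scene')['color'][150:275,180:265,::-1];w=eyes.capture('wrist')['color'][:,:,::-1]
s=cv2.resize(s,(int(85*384/125),384),interpolation=cv2.INTER_CUBIC)
cv2.imwrite('pics/p3.png',np.hstack([w,s]))"
```

```text
time_s: 8.73
eef_pos: [593.3, -190.0, 110.2]
ee_rot: [0.478, -0.478, 0.521, -0.521]
force: [0.5, -0.1, -0.1]
grip_width: 0.763
time_s: 9.23
eef_pos: [594.8, -190.7, 237.2]
ee_rot: [-0.479, 0.477, -0.518, 0.525]
force: [-0.3, -0.5, 0.6]
grip_width: 0.763
```

View pics/p3.png

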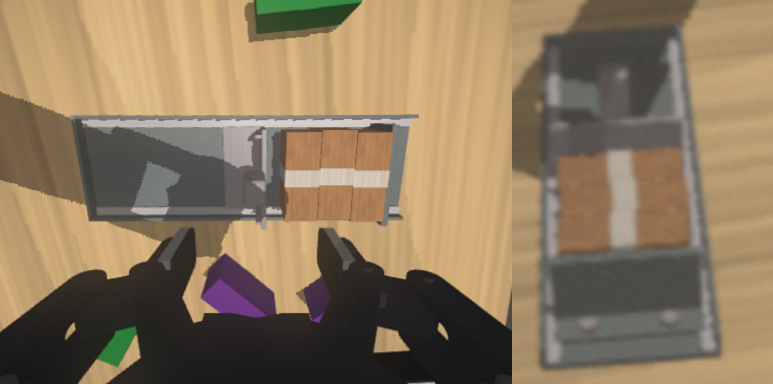

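The wrist view shows the three cartons closed up (x 284–392) against the backstop, with a finger-wide gap to the plate at about 265. The gripper is clear, so I'm handing in.

```bash
python3 -c "
from rig import ctrl
print(ctrl.finish_job())"
```

```text
the job is handed in; nothing more can be done
None
```

I slid the carton lane's divider along its track until it came up tight, backed it off 20.3 mm by the measured arm position, let go and lifted clear. The job was handed in at about 9.3 s of the 32 s allowed.

- **Tight:** the force jumped from about 4 N to 24 N with the tool at x = 613.3 mm. That puts the backstop at about x = 733 mm, which is where the top camera had it; the scene camera read 743 mm.
- **After release:** the last wrist and scene pictures show all three cartons standing, closed up and against the backstop. There is a gap of about 20 mm to the divider, and the gripper is touching nothing.
- **Other lane:** the arm never went near the can lane's divider, but I did not photograph it again at the end.
- **Disagreements:** the first position estimate for the divider was about 4.5 mm off along the track, and I corrected it from the close wrist view before gripping. Near the end of the push, the detection networks no longer reported the divider or the backstop. I judged "tight" by force and the final state from the pictures and the arm position.

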